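# Hook down the filter hatch of an overhead air cleaner

## Robot

A 6-joint arm with a two-finger parallel gripper is mounted at the origin on a cart in front of the work surface, level with it; the furniture and walls round the work are solid. World frame = base frame: x ahead of the robot, y to its left, z up, the work surface at z = 0. Lengths are in mm, angles in rad, forces in N, time in s.
With the tool pointing down it reaches from about 275 to 750 mm from the base axis. Payload 10.2 kg.
Tool frame: the origin (TCP) lies midway between the tips of the shut fingers; the grasp point (between the pads) lies 19 mm behind it (ctrl.tcp_to_grasp is the z of the grasp point in the tool frame, in mm); z points along the fingers, y is the direction in which the jaws open and shut (so a half turn about z gives the same grasp; the last joint's range is limited). The gripper opens to 85 mm and grips with 20 to 120 N. Pads are 22 mm wide; open, the fingers measure 114 mm over their backs; the gripper's body (76 mm by 85 mm) begins 54 mm behind the grasp point. The pads swing forward as they close: fully open they stand 13 mm farther back than shut.
Start: joints at [-1.433, 0.313, 1.498, -0, 1.331, -0.223], TCP at [185.325, -491.209, 231.294] pointing down, gripper open.
Joint ranges: [-2.94, 2.94], [-0.97, 2.17], [0.19, 2.56], [-1.23, 4.37], [0.02, 3.11], [-2.88, 2.88]. Speed limits (rad/s): [2.39, 2.39, 3.01, 3.14, 3.14, 3.14].

## Interface

Orientations are given as a unit quaternion [w, x, y, z].
In Python, from rig import sensors, capture, order, ctrl gives the robot as it stands. The module is installed in compiled form; this text tells all that it offers.
- The arm moves only by the tool play_rows, never from a script. Its argument "deltas" is a list of rows, each a list of 7 numbers: the shift along the world's x, y, z in units of 40 mm (1.0 is 40 mm), then the turn, a rotation vector about the world's x, y, z in units of 6 degrees (1.0 is 6 degrees), then the opening, from -1 (shut) to 1 (fully open). A call has 1 to 8 rows; each row shifts and turns the commanded pose from where the row before left it; what a row does not reach is not made up. A row lasts 1/12 s, in which the tool goes at most 41.7 mm and 7.16 degrees, less where a joint would pass 70% of its speed; a pose out of reach is approached as far as the arm can. A call is refused whole if a number of a shift passes 1 or a number of a turn 1, either way. A call with a gripper value outside its range is refused whole. The fingers move at their own pace and stop on an object; "squeeze" is the grip in N (left out, the last holds). Time passes only in rows, so rows that do not move let the fingers close. It gives the time, the measured TCP pose, the force and the opening at its end, in the units of the state.
- sensors.sense(): the state, without advancing time (a new reading comes with each control period).
- capture(name): name is "side" or "top" or "wrist"; returns a dict with "pixels" (400x640x3 uint8, red, green, blue), "z_map" (400x640 float32, mm along the optical axis (not along the pixel's ray), 0 where there is no reading), "fx", "fy", "cx", "cy" (pixels), "eye" and "rotation" of the camera in the world; the wrist camera has in their place "tool_from_camera" (4x4, takes a point from camera to tool coordinates, whose origin is the TCP and whose axes are the flange's). Camera axes: x right, y down, z forward; pixel columns grow to the right and rows downward; lengths in mm; the calibration is good to about 2 mm. A picture is of the moment at which its call begins: read the wrist's pose just before it.
- order.finish_job(): hands the job in, once; it reports no verdict.
The state is a dict: "time_s": time; "joints": joint angles; "dq": joint speeds; "tau": joint torques, N m; "eef_pos": TCP position; "ee_rot": TCP orientation; "force": force on the tool from outside, world axes, zero at the start; "wrist_torque": the same for the moment, N m; "grip_width": opening from 0.0 (shut) to 1.0 (fully open).
Only numpy, scipy, OpenCV 4.12 (cv2) and the standard library are available. Lean on these libraries where they do the work, as an engineer would, in place of code of your own. Each camera call takes 0.05 s, during which the arm holds its last target. There are 200 camera calls.

## Task

Take the hook pole from the table, pass its hook into the ring eye under the air-cleaner hood, and gently swing the hatch down with it until it bears firmly on the sprung bumper of its stop arm, without forcing it and without touching the hood or hatch by hand. Then unhook the pole and lay it flat on the open table clear of the hood, leaving the hatch down on its stop and the other things where they are.

Things in the scene. Friction and masses are not known exactly. Their poses are not given: they have to be found in the camera images.
- pole: hook pole: wooden handle block 90 long x 20 wide x 30 high (mm), steel rod 6 mm thick running ahead from its front end. Origin: centre of the handle's underside; x along the pole toward the hook, z up as it lies. Rod axis 21 mm above the underside, reaching to x = 200 mm, where a tip is turned down (its end 10 mm above the underside level). Weighs about 0.15 kg, balanced about 10 mm ahead of the origin. Lies loose on the table.
- pole_hook (a point): seat of the hook on the rod axis: 193 mm ahead of the pole's origin, 21 mm above its underside. The hook (rod and turned-down tip) is 14 mm high: from 3 mm above this point to 11 mm below it; the tip ends 10 mm ahead of this point
- hood: white sheet-metal air-cleaner hood on two rear posts, outline 200 (x) x 240 (y) mm, underside 296 mm and top 389 mm above the table, base plate 12 mm thick. Origin: table level, below the middle of its front face, which looks to -x. Fixed
- eye (a point): centre of the steel ring eye that hangs on a bracket 25 mm in front of the hood's front face, near the free front corner of the hatch: inner diameter 25 mm, wire 5 mm; hole axis along the hood's x at any hatch angle. Turns with the hatch. Hatch closed, it is 268 mm above the table. The bracket and thin sheet carry only 11 N of force from the pole
- hatch_hinge (a point): point on the hatch's hinge axis, in the plane of the eye; the axis runs along the hood's x at the hatch's left (+y) edge, 288 mm above the table. The eye is 165 mm to -y of and 20 mm below it with the hatch closed
- hatch: hatch forming the hood's floor: white panel 184 x 206 x 6 mm. Origin on the hinge axis at its left (+y) edge; x along the axis, -y toward the free edge. Opens by turning about +x: the free edge swings down, then to +y; starts 0 to 0.12 rad open. Stiff friction hinge, about 0.75 N m (1.5 to 4 N at the eye): it stays where left. A steel tab on its front edge, 90 mm from the hinge, meets the bumper
- stop_pivot (a point): pivot of the dark stop arm hanging in front of the hood, on the hatch's hinge axis; the arm is clamped at a different angle each time, stopping the hatch at 0.78 to 1.18 rad. At its end, 90 mm out, a sprung rubber bumper pin 8 mm thick: once met, the pull at the eye rises by about 4 N over 10 mm of eye travel, then it is rigid. Bearing firmly: pressed in a third or more
- eraser: eraser 52x23x13 mm, bystander; origin at the centre of its underside
- petri_dish: petri dish 60 mm across, 13 mm high, bystander; origin at the centre of its underside
- tweezers: tweezers 122 mm long, bystander; origin at the centre of its underside
- book_weight_0: metal weight 47 mm across, 41 mm high, bystander; origin at the centre of its underside
- binder_clip_0: binder clip 34 mm, bystander; origin at the centre of its underside
- loupe: black loupe 42 mm across, 34 mm high, bystander; origin at the centre of its underside
- hake_brush: flat brush 185 mm long, bystander; origin at the centre of its underside

How it is judged (in metres and radians):
On the way, in this order (a step that is already met when the one before it is completed fails the run):
1. the hook is in the eye, with the hatch still up (distance between pole_hook and eye below 0.016 m and x of pole_hook in the frame of eye above -0.006 m and height (world z) of eye above 0.22 m and contact force between pole and hatch above 0.5 N), for 0.1 s.
2. the hatch bears on the bumper of its stop arm with the hook in the eye (contact force between hatch and hood above 1.5 N and distance between pole_hook and eye below 0.025 m), for 0.2 s.
At the end, for the whole second after the job is handed in: The hatch bears on the bumper of its stop arm with over 1.5 N and is still; the pole lies on the table (underside centre below 20 mm, hook below 35 mm), at rest, its hook at least 60 mm clear of the eye seen from above (contact force between hatch and hood above 1.5 N and angular speed of hatch below 0.05 rad/s and height (world z) of pole below 0.02 m and height (world z) of pole_hook below 0.035 m and linear speed of pole below 0.02 m/s and horizontal distance between pole_hook and eye above 0.06 m); the robot touches nothing.
It fails at once if the pole pushes or pulls on the hood, hatch or eye with more than 11 N (contact force between pole and hood above 11 N).
It fails at once if the gripper or arm touches the hood or hatch (contact force between any of the fingers, the arm and hood above 1 N).
It fails at once if a bystander is shifted by more than 30 mm (distance of any of eraser, petri_dish, tweezers, book_weight_0, binder_clip_0, loupe, hake_brush from where it was at the start of the episode above 0.03 m).
It also fails if it takes over 72 s, if anything falls off the work surface, if the arm or the gripper's body presses on something with over 40 N, if the wrist force passes 120 N, or if a joint passes its speed limit or range.

## Working session

There is one attempt and no reset: what is moved stays moved. The work goes in short steps, Python scripts to look and compute and a tool call to move; the robot and the scene stay as the last step left them, time stands still between calls to the robot, and variables do not carry over. Pictures are saved under pics/ and viewed, about 8 in all and at most 12, crops included, and the job is handed in when it is done.

Besides the shell and the picture viewer there is one more tool, called after ">>>" as name(argument=value, ...), one argument or row to a line, values as JSON. play_rows: Moves the arm, as the interface text tells. Its arguments: {"type":"object","properties":{"deltas":{"type":"array","items":{"type":"array","items":{"type":"number"}}},"squeeze":{"type":"number"}},"required":["deltas"]}

```bash
mkdir -p pics; cat > h.py <<'E'
import numpy as np, cv2
from rig import sensors, capture, order, ctrl
from scipy.spatial.transform import Rotation as R
def shot(n,f=None):
    s=sensors.sense(); c=capture(n)
    if n=='wrist':
        q=s['ee_rot']; T=np.eye(4); T[:3,:3]=R.from_quat([q[1],q[2],q[3],q[0]]).as_matrix(); T[:3,3]=s['eef_pos']
        M=T@np.array(c['tool_from_camera']); c['eye']=M[:3,3]; c['rotation']=M[:3,:3]
    c['eye']=np.array(c['eye']); c['rotation']=np.array(c['rotation'])
    if f: cv2.imwrite('pics/'+f,c['pixels'][:,:,::-1])
    return c
def ray(c,u,v): return c['rotation']@np.array([(u-c['cx'])/c['fx'],(v-c['cy'])/c['fy'],1])
def plane(c,u,v,h):
    d=ray(c,u,v); return c['eye']+d*(h-c['eye'][2])/d[2]
def xp(c,u,v,x):
    d=ray(c,u,v); return c['eye']+d*(x-c['eye'][0])/d[0]
def depth(c,u,v): return c['eye']+ray(c,u,v)*c['z_map'][int(v),int(u)]
def cloud(c):
    v,u=np.mgrid[0:400,0:640]; z=c['z_map']
    p=np.stack([(u-c['cx'])/c['fx']*z,(v-c['cy'])/c['fy']*z,z],-1)@c['rotation'].T+c['eye']
    p[z<=0]=np.nan; return p
def proj(c,p):
    q=c['rotation'].T@(np.array(p)-c['eye']); return q[0]/q[2]*c['fx']+c['cx'],q[1]/q[2]*c['fy']+c['cy']
E
python3 - <<'E'
from h import *
a=shot('top','top.png');b=shot('side','side.png')
for c in(a,b): print(c['eye'],c['rotation'].round(3),c['fx'],c['cx'],c['cy'])
print(sensors.sense(),ctrl.tcp_to_grasp)
E
```

```text
[ 446.01162038  -23.25403721 1272.66473723] [-0.035  0.708 -0.704  0.054] 362.5779288500203 317.83699010972697 202.21264830955633
[  274.7986502  -1104.22362061   736.49137825] [-0.526  0.837 -0.125  0.08 ] 431.17298116779267 311.5383059348448 205.07398566108955
{'time_s': 0.1, 'joints': array([-1.43337621e+00,  3.13375940e-01,  1.49835250e+00,  1.37878949e-06,
        1.33098704e+00, -2.23409739e-01]), 'dq': array([-0.00059721, -0.00058689, -0.00238899,  0.00019357,  0.00133145,
       -0.00080018]), 'tau': array([ 1.93631611e-03, -4.12902403e+01, -2.60144216e+01, -1.87308483e-04,
        3.03504872e-03, -4.42889203e-06]), 'eef_pos': array([ 185.30438077, -490.97082948,  230.80480629]), 'ee_rot': array([-5.60863596e-04,  9.83769198e-01,  1.79437595e-01,  2.47992869e-05]), 'force': array([ 0.21395621, -0.06426481, -0.60381142]), 'wrist_torque': array([-0.03558557, -0.00595107,  0.04467311]), 'grip_width': 1.0018334411724203} -18.700000000000003
```

```bash
python3 - <<'E'
s=open('h.py').read()
s=s.replace("c['eye']=np.array(c['eye']); c['rotation']=np.array(c['rotation'])","""c['eye']=np.array(c['eye']); r=np.array(c['rotation'])
    c['rotation']=R.from_quat([r[1],r[2],r[3],r[0]]).as_matrix() if r.size==4 else r""")
open('h.py','w').write(s)
E
python3 - <<'E'
from h import *
a=shot('top')
p=depth(a,320,350);print(a['rotation'],p)
E
```

```text
[[ 0.00406064 -0.99212038  0.12522249]
 [-0.99959851 -0.00753859 -0.02731281]
 [ 0.02804159 -0.1250613  -0.99175266]] [278.16597531 -45.11015926 645.78479093]
```

View pics/top.png

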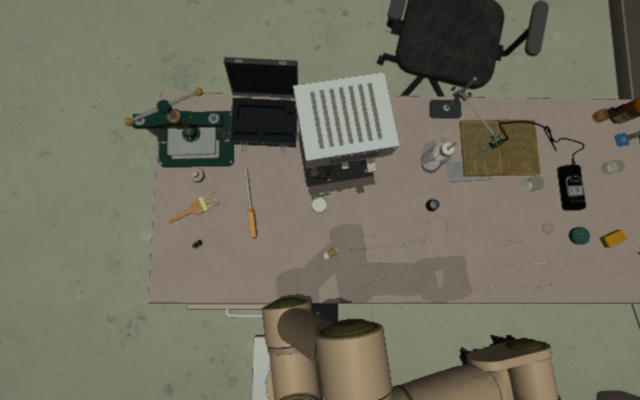

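View pics/side.png

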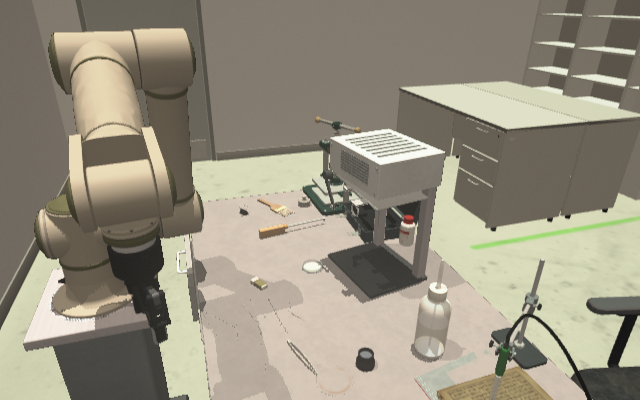

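```bash
python3 - <<'E'
from h import *
a=shot('top')
im=a['pixels']; hsv=cv2.cvtColor(im,cv2.COLOR_RGB2HSV)
m=((hsv[...,0]>8)&(hsv[...,0]<24)&(hsv[...,1]>130)).astype(np.uint8); m[:, :235]=0;m[:,270:]=0;m[:195]=0;m[250:]=0
u=np.argwhere(m)[:,::-1]; r=cv2.minAreaRect(u.astype(np.float32)); print(len(u),r)
bp=np.array([plane(a,*q,25) for q in cv2.boxPoints(r)]); print(bp.round(1))
print('centre',plane(a,*r[0],28), 'rodtip guess',plane(a,247.5,168,21))
# hood top
P=cloud(a)
h=((P[...,2]>370)&(P[...,2]<405)).astype(np.uint8); h[:,:280]=0;h[:,410:]=0
n,l,st,_=cv2.connectedComponentsWithStats(h);k=1+st[1:,4].argmax()
u=np.argwhere(l==k)[:,::-1]; print(np.nanmedian(P[l==k],0))
rr=cv2.minAreaRect(np.array([plane(a,*q,389)[:2] for q in u],np.float32)); print(rr,cv2.boxPoints(rr))
t=cv2.resize(im[140:250,160:410,::-1],None,fx=3.2,fy=3.2,interpolation=cv2.INTER_CUBIC)
b=shot('side')
sd=cv2.resize(b['pixels'][150:300,230:450,::-1],None,fx=3.6,fy=3.6,interpolation=cv2.INTER_CUBIC)
cv2.imwrite('pics/c_top.png',t);cv2.imwrite('pics/c_side.png',sd)
E
```

```text
156 ((251.861572265625, 222.392333984375), (29.272197723388672, 5.581562519073486), 82.87498474121094)
[[580.9 185.4  25. ]
 [583.4 166.4  25. ]
 [483.8 151.5  25. ]
 [481.3 170.2  25. ]]
centre [531.89689095 167.88992096  28.        ] rodtip guess [722.98403833 189.26909789  21.        ]
[ 776.11025333 -115.73298659  388.32350345]
((777.5764770507812, -116.43751525878906), (204.9879913330078, 239.6351318359375), 9.9708251953125) [[ 655.8845    -16.17616 ]
 [ 697.3766   -252.19186 ]
 [ 899.26843  -216.69887 ]
 [ 857.77637    19.316833]]
```

View pics/c_side.png

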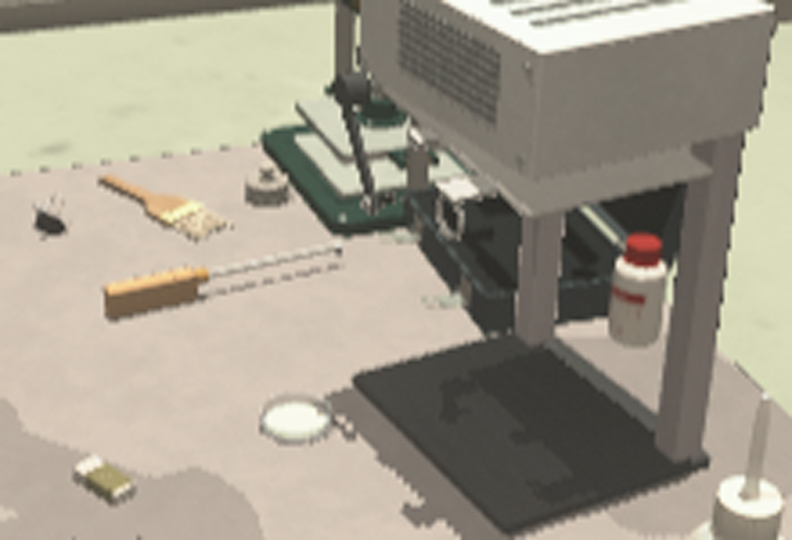

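>>> play_rows(
  deltas=[
    [0.48,0.9,0,0,0,-1,1],
    [0.48,0.9,0,0,0,-1,1],
    [0.48,0.9,0,0,0,0,1],
    [0.48,0.9,0,0,0,0,1],
    [0.48,0.9,0,0,0,0,1],
    [0.48,0.9,0,0,0,0,1],
    [0.48,0.9,0,0,0,0,1],
    [0.48,0.9,0,0,0,0,1],
  ],
)

```text
time_s: 0.92
eef_pos: [339.3, -201.3, 231.4]
ee_rot: [0.0, 0.997, 0.075, 0.0]
force: [1.3, -1.0, 0.3]
grip_width: 1.002
```

>>> play_rows(
  deltas=[
    [0.48,0.9,0,0,0,0,1],
    [0.48,0.9,0,0,0,0,1],
    [0.48,0.9,0,0,0,0,1],
    [0.48,0.9,0,0,0,0,1],
    [0.48,0.9,0,0,0,0,1],
    [0.48,0.9,0,0,0,0,1],
    [0.48,0.9,0,0,0,0,1],
    [0.48,0.9,0,0,0,0,1],
  ],
)

```text
time_s: 1.58
eef_pos: [493.0, 87.0, 231.3]
ee_rot: [0.0, 0.997, 0.076, 0.0]
force: [0.1, -1.1, 0.6]
grip_width: 0.996
```

>>> play_rows(
  deltas=[
    [0.48,0.9,0,0,0,0,1],
    [0.2,0.5,0,0,0,0,1],
    [0,0,0,0,0,0,1],
    [0,0,0,0,0,0,1],
  ],
)

```text
time_s: 1.92
eef_pos: [519.6, 141.5, 230.8]
ee_rot: [0.0, 0.997, 0.077, -0.0]
force: [-0.2, -0.1, -0.5]
grip_width: 0.997
```

```bash
python3 - <<'E'
from h import *
w=shot('wrist','w1.png'); print(w['eye'],w['rotation'].round(2),sensors.sense()['eef_pos'])
b=shot('side')
print('eye side', xp(b,355.5,209.7,665), depth(b,355,214))
print('pivot',xp(b,230+350/3.6,150+88/3.6,650),'bumper',xp(b,230+372/3.6,150+203/3.6,650))
E
```

```text
[600.2931716  154.77925578 373.91951959] [[ 0.15 -0.94 -0.31]
 [-0.99 -0.14 -0.05]
 [-0.    0.32 -0.95]] [519.4420639  140.57725507 231.01007722]
eye side [ 665.         -213.17902052  258.90957363] [829.04230177 163.8384534   39.84024251]
pivot [650.         -37.56985313 288.45221166] bumper [650.         -93.99395455 214.83318446]
```

View pics/w1.png

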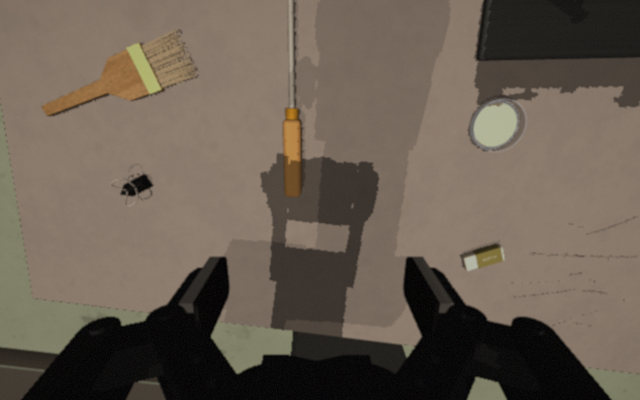

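```bash
python3 - <<'E'
from h import *
w=shot('wrist')
im=w['pixels']; hsv=cv2.cvtColor(im,cv2.COLOR_RGB2HSV)
m=((hsv[...,0]>5)&(hsv[...,0]<24)&(hsv[...,1]>130)).astype(np.uint8); m[:,:270]=0;m[:,315:]=0
for v in (110,118,125,150,180,192):
    x=np.where(m[v])[0]; print(v,x.min(),x.max(),plane(w,x.mean(),v,30).round(1),(plane(w,x.max(),v,30)-plane(w,x.min(),v,30)).round(1)[1])
v=np.where(m.any(1))[0]; print(v.min(),v.max(),plane(w,292,v.min(),21),plane(w,292,v.max(),30),plane(w,292,v.max(),0))
for v in (5,50,95):
    x=np.arange(280,305); g=im[v,280:305].astype(int).sum(1); print(v,g-g[0])
for v,u in((5,291),(50,291.5),(95,292)): print(plane(w,u,v,21))
P=cloud(w)
for v in (90,100,108,112,118,125,150,180,190,196,200): print(v,P[v,290:295:2].round(0).tolist())
E
```

```text
110 284 296 [581.8 178.9  30. ] -12.9
118 285 296 [573.5 177.3  30. ] -11.9
125 282 299 [566.1 176.4  30. ] -18.5
150 283 299 [538.9 172.4  30. ] -17.8
180 283 299 [504.1 168.1  30. ] -18.4
192 284 299 [489.7 165.7  30. ] -17.5
108 396 [583.75744986 177.66428382  21.        ] [169.06458996 124.50777285  30.        ] [131.52070839 122.00997353   0.        ]
5 [   0    1   -2    1   -3  -13    4   59   88   61   -5 -110 -197 -184
 -107  -60  -46  -22   -4    0   -1   -3   -2   -7   -8]
50 [   0   -4   -2    0   -2  -10  -20    8   65   83   46  -31 -134 -180
 -107  -59  -47  -23   -9    0   -2   -3   -2   -4   -1]
95 [   0    0    1    0    3    2   -7  -31  -17   29   31   -8  -92 -155
 -101  -52  -41  -41  -37  -41  -37  -40  -42  -42  -43]
[682.38347946 191.16002356  21.        ]
[641.64641004 185.5188502   21.        ]
[597.32223493 179.38094291  21.        ]
90 [[602.0, 182.0, 25.0], [602.0, 180.0, 21.0], [603.0, 179.0, -0.0]]
100 [[592.0, 181.0, 24.0], [592.0, 179.0, 22.0], [592.0, 178.0, 0.0]]
108 [[584.0, 179.0, 29.0], [584.0, 177.0, 29.0], [584.0, 175.0, 26.0]]
112 [[580.0, 179.0, 29.0], [580.0, 177.0, 29.0], [580.0, 175.0, 26.0]]
118 [[573.0, 178.0, 29.0], [574.0, 176.0, 28.0], [574.0, 174.0, 27.0]]
125 [[566.0, 177.0, 30.0], [566.0, 175.0, 31.0], [567.0, 173.0, 31.0]]
150 [[539.0, 173.0, 31.0], [539.0, 171.0, 31.0], [539.0, 169.0, 29.0]]
180 [[504.0, 169.0, 31.0], [504.0, 167.0, 29.0], [505.0, 165.0, 32.0]]
190 [[492.0, 168.0, 30.0], [492.0, 165.0, 30.0], [493.0, 163.0, 31.0]]
196 [[474.0, 168.0, -1.0], [475.0, 165.0, -0.0], [484.0, 162.0, 27.0]]
200 [[469.0, 167.0, 1.0], [469.0, 165.0, -0.0], [470.0, 162.0, 1.0]]
```

>>> play_rows(
  deltas=[
    [0.5,0.43,0,0,0,-0.13,1],
    [0.5,0.43,0,0,0,0,1],
    [0,0,-1,0,0,0,1],
    [0,0,-1,0,0,0,1],
    [0,0,-1,0,0,0,1],
    [0,0,-1,0,0,0,1],
    [0,0,-0.6,0,0,0,1],
    [0,0,0,0,0,0,1],
  ],
)

```text
time_s: 2.73
eef_pos: [556.8, 173.6, 42.6]
ee_rot: [0.0, 0.998, 0.068, -0.005]
force: [-0.5, -0.6, 0.3]
grip_width: 0.998
```

```bash
python3 - <<'E'
from h import *
print(sensors.sense()['eef_pos'])
w=shot('wrist','w2.png')
im=w['pixels']; hsv=cv2.cvtColor(im,cv2.COLOR_RGB2HSV)
m=((hsv[...,0]>5)&(hsv[...,0]<24)&(hsv[...,1]>130))
P=cloud(w)
for v in range(20,400,40):
    x=np.where(m[v,250:390])[0]+250
    if len(x)>5: print(v,x.min(),x.max(),plane(w,x.mean(),v,30).round(1),P[v,int(x.mean())].round(0))
E
```

```text
[556.81532638 173.64048231  42.58008089]
220 298 329 [573.4 178.2  30. ] [573. 178.  29.]
260 298 330 [548.6 174.6  30. ] [549. 175.  31.]
300 299 329 [521.4 170.9  30. ] [522. 171.  31.]
340 300 329 [491.3 166.5  30. ] [490. 167.  29.]
```

>>> play_rows(
  deltas=[
    [0.07,0.05,-0.5,0,0,0,1],
    [0,0,-0.44,0,0,0,1],
    [0,0,0,0,0,0,1],
    [0,0,0,0,0,0,1],
  ],
  squeeze=40,
)

```text
time_s: 3.12
eef_pos: [563.4, 176.9, 11.6]
ee_rot: [-0.0, 0.998, 0.069, 0.001]
force: [-0.2, -0.3, -0.1]
grip_width: 1.005
```

>>> play_rows(
  deltas=[
    [0,0,0,0,0,0,-1],
    [0,0,0,0,0,0,-1],
    [0,0,0,0,0,0,-1],
    [0,0,0,0,0,0,-1],
    [0,0,0,0,0,0,-1],
    [0,0,0,0,0,0,-1],
    [0,0,0,0,0,0,-1],
    [0,0,0,0,0,0,-1],
  ],
  squeeze=110,
)

```text
time_s: 3.78
eef_pos: [562.9, 177.2, 10.5]
ee_rot: [0.0, 0.998, 0.069, 0.0]
force: [-1.1, -1.0, 6.6]
grip_width: 0.205
```

>>> play_rows(
  deltas=[
    [0,0,0,0,0,0,0],
    [0,0,0,0,0,0,0],
    [0,0,0,0,0,0,0],
    [0,0,-0.17,0,0,0,0],
    [0,0,0,0,0,0,0],
    [0,0,0,0,0,0,0],
  ],
  squeeze=40,
)

```text
time_s: 4.28
eef_pos: [562.1, 177.1, 2.2]
ee_rot: [0.0, 0.998, 0.069, -0.001]
force: [0.6, -1.1, -0.3]
grip_width: 0.5
```

>>> play_rows(
  deltas=[
    [0,0,0,0,0,0,-1],
    [0,0,0,0,0,0,-1],
    [0,0,0,0,0,0,-1],
    [0,0,0,0,0,0,-1],
    [0,0,0,0,0,0,-1],
    [0,0,0,0,0,0,-1],
    [0,0,0,0,0,0,-1],
    [0,0,0,0,0,0,-1],
  ],
  squeeze=110,
)

```text
time_s: 4.95
eef_pos: [562.7, 177.2, 3.2]
ee_rot: [0.0, 0.998, 0.069, 0.0]
force: [-0.8, -1.2, 5.3]
grip_width: 0.212
```

>>> play_rows(
  deltas=[
    [0,0,0.5,0,0,0,-1],
    [0,0,0.8,0,0,0,-1],
    [-0.4,0,0.8,0,0,0.33,-1],
    [-0.7,0,0.7,0,0,0,-1],
    [-0.7,0,0.7,0,0,0,-1],
    [-0.7,0,0.7,0,0,0,-1],
    [-0.7,0,0.7,0,0,0,-1],
    [-0.6,-0.3,0.6,0,0,0,-1],
  ],
)

```text
time_s: 5.62
eef_pos: [408.6, 166.1, 224.0]
ee_rot: [-0.0, 0.996, 0.087, 0.0]
force: [2.3, -0.5, -0.3]
grip_width: 0.215
```

>>> play_rows(
  deltas=[
    [0,-0.8,0.3,0,0,0,-1],
    [0,-0.9,0.3,0,0,0,-1],
    [0,-0.9,0,0,0,0,-1],
    [0,-0.9,0,0,0,0,-1],
    [0,-0.9,0,0,0,0,-1],
    [0,-0.9,0,0,0,0,-1],
    [0,-0.9,0,0,0,0,-1],
    [0,-0.9,0,0,0,0,-1],
  ],
)

```text
time_s: 6.28
eef_pos: [409.9, -120.4, 246.5]
ee_rot: [-0.0, 0.996, 0.086, -0.0]
force: [0.2, -0.0, -1.2]
grip_width: 0.21
```

>>> play_rows(
  deltas=[
    [0,-0.9,0,0,0,0,-1],
    [0,-0.9,0,0,0,0,-1],
    [0,-0.9,0,0,0,0,-1],
    [0,-0.4,0,0,0,0,-1],
    [0,0,0,0,0,0,-1],
    [0,0,0,0,0,0,-1],
  ],
)

```text
time_s: 6.78
eef_pos: [410.2, -242.9, 246.1]
ee_rot: [-0.001, 0.996, 0.085, -0.0]
force: [-0.8, 0.7, -1.1]
grip_width: 0.212
```

```bash
python3 - <<'E'
from h import *
s=sensors.sense();print(s['eef_pos'],s['ee_rot'],s['force'],s['wrist_torque'])
w=shot('wrist','w3.png'); b=shot('side')
sd=cv2.resize(b['pixels'][120:270,230:410,::-1],None,fx=4,fy=4,interpolation=cv2.INTER_CUBIC)
cv2.imwrite('pics/s3.png',sd)
for p in ([665,-199,262],[637,-37,288]): print(proj(w,p),proj(b,p))
E
```

```text
[ 410.22781338 -242.94647525  246.14736814] [-7.42912912e-04  9.96352061e-01  8.53337013e-02 -4.21811203e-04] [-0.77519161  0.65998762 -1.13367936] [ 0.02884713 -0.00625298  0.02015996]
(np.float64(319.8424505074141), np.float64(-781.4442191467924)) (np.float64(353.416426562988), np.float64(206.21901189815608))
(np.float64(-915.6880416237416), np.float64(-1305.6386523952528)) (np.float64(322.76839576153833), np.float64(175.01302999182062))
```

View pics/w3.png

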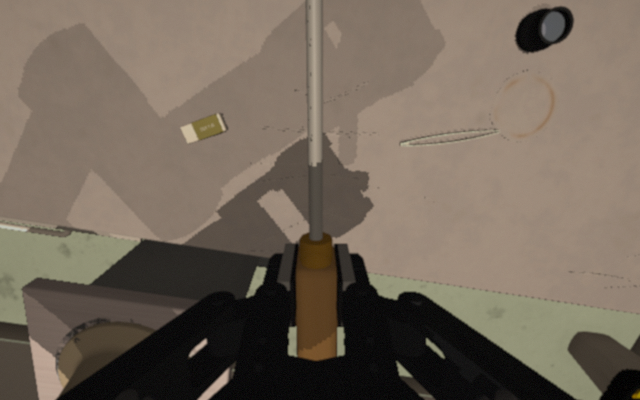

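View pics/s3.png

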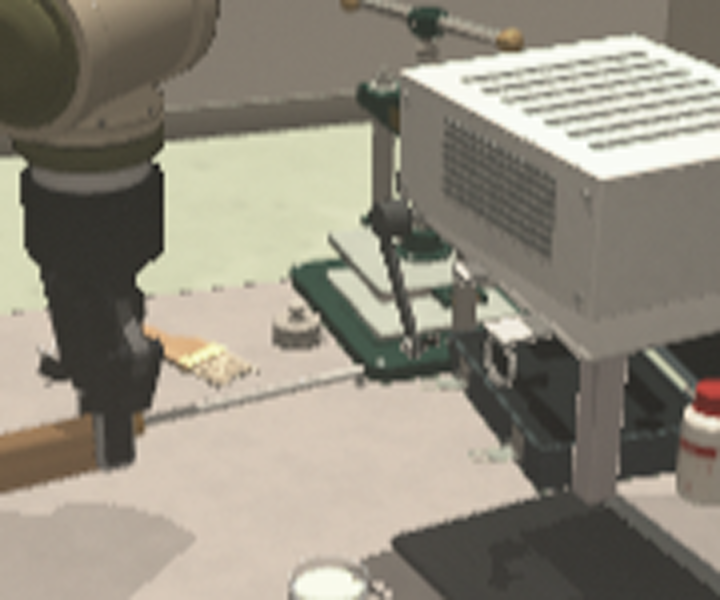

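```bash
python3 - <<'E'
from h import *
a=shot('top'); b=shot('side')
cv2.imwrite('pics/t4.png',cv2.resize(a['pixels'][140:230,290:410,::-1],None,fx=6,fy=6,interpolation=cv2.INTER_CUBIC))
th=np.deg2rad(9.97); X=np.array([np.cos(th),np.sin(th),0]);Y=np.array([-X[1],X[0],0]); F=np.array([679,-133.8,0])
def hp(c,u,v,xh):
    d=ray(c,u,v); k=((F+xh*X-c['eye'])@X)/(d@X); p=c['eye']+k*d; return p.round(1),np.round([(p-F)@X,(p-F)@Y,p[2]],1)
print('ring',hp(b,354.75,209,-25)); print('pivot',hp(b,327.5,174.5,-25)); print('bump',hp(b,333.3,205.5,-25))
s=sensors.sense(); t=s['eef_pos']; q=s['ee_rot']; yaw=2*np.arctan2(q[2],q[1]); print('yaw',np.rad2deg(yaw))
d=np.array([np.cos(yaw),np.sin(yaw),0])
# pole yaw = tool yaw - ~0 ; hook predicted
hk=t+159.8*d+[0,0,17.8]; tip=hk+10*d+[0,0,-4]; print('hook',hk,'tip proj',proj(b,tip),proj(a,tip),'eye guess top',proj(a,[665,-199,262]))
E
```

```text
ring (array([ 666.2, -205.5,  257.1]), array([-25. , -68.4, 257.1]))
pivot (array([641.4, -64.3, 299.4]), array([-25. ,  74.9, 299.4]))
bump (array([647.7, -99.9, 220.6]), array([-25. ,  38.9, 220.6]))
yaw 9.946025381422567
hook [ 568.03185938 -214.19109371  264.73228037] tip proj (np.float64(322.34304245647826), np.float64(213.4507137331793)) (np.float64(374.87706294225745), np.float64(201.20445163486266)) eye guess top (np.float64(369.7848419980909), np.float64(170.83067119713854))
```

View pics/t4.png

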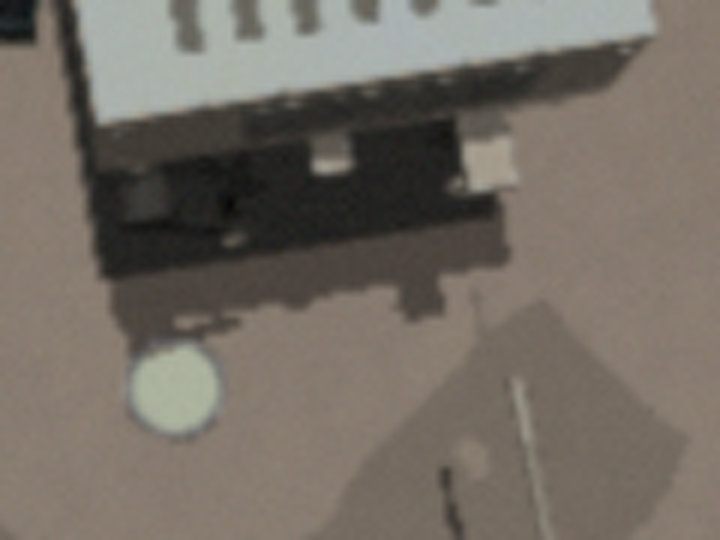

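```bash
python3 - <<'E'
from h import *
a=shot('top'); b=shot('side')
def tri(p,q):
    d1,d2=ray(a,*p),ray(b,*q); A=np.stack([d1,-d2],1); k=np.linalg.lstsq(A,b['eye']-a['eye'],rcond=None)[0]
    x,y=a['eye']+k[0]*d1,b['eye']+k[1]*d2; return (x+y)/2,x-y
print('tip',tri((375.75,202.8),(320.9,214.1)))
for z in (275,282,290): print(z,plane(a,370.75,166.6,z),[plane(a,290+(u+.5)/6-.5,140+(v+.5)/6-.5,z).round(1)[:2] for u,v in((465,192),(516,185),(512,140),(462,145))])
# depths of the bracket & ring
P=cloud(a); print(P[160:172,370].round(0).tolist())
Q=cloud(b)
for v in range(196,222,1): print(v,[tuple(int(t) if t==t else 0 for t in Q[v,u]) for u in range(350,360)])
E
```

```text
tip (array([ 573.36141257, -214.8669375 ,  260.77673913]), array([-0.02724531,  0.00664037, -0.00468595]))
275 [ 674.3750976  -199.64393157  275.        ] [array([ 659.9, -189.1]), array([ 663.5, -213.2]), array([ 685.1, -211.6]), array([ 682.5, -187.9])]
282 [ 672.7728115  -198.40631214  282.        ] [array([ 658.4, -187.9]), array([ 662. , -211.8]), array([ 683.4, -210.3]), array([ 680.8, -186.8])]
290 [ 670.94162739 -196.99188994  290.        ] [array([ 656.7, -186.6]), array([ 660.3, -210.3]), array([ 681.5, -208.8]), array([ 678.9, -185.5])]
[[694.0, -198.0, 273.0], [692.0, -199.0, 270.0], [688.0, -198.0, 272.0], [685.0, -198.0, 272.0], [683.0, -198.0, 271.0], [680.0, -198.0, 272.0], [676.0, -198.0, 274.0], [673.0, -198.0, 274.0], [671.0, -198.0, 274.0], [668.0, -198.0, 274.0], [665.0, -198.0, 273.0], [662.0, -198.0, 272.0]]
196 [(879, 337, 28), (882, 335, 28), (882, 324, 33), (889, 331, 29), (889, 322, 33), (895, 325, 31), (896, 317, 34), (903, 323, 31), (913, 336, 24), (693, -166, 272)]
197 [(874, 324, 30), (875, 316, 33), (882, 323, 29), (884, 318, 31), (890, 322, 29), (890,
[... 3511 characters left out ...]
29, 145, 36), (829, 136, 41), (845, 164, 25)]
218 [(810, 163, 26), (809, 151, 32), (806, 136, 40), (808, 132, 42), (809, 125, 45), (820, 142, 35), (820, 133, 40), (823, 131, 40), (828, 135, 37), (833, 136, 36)]
219 [(811, 165, 21), (805, 142, 34), (808, 141, 34), (805, 125, 42), (808, 122, 43), (811, 120, 43), (819, 132, 36), (824, 132, 36), (823, 123, 40), (828, 124, 39)]
220 [(809, 160, 20), (808, 150, 25), (810, 145, 27), (807, 130, 35), (806, 117, 42), (808, 113, 44), (815, 121, 38), (819, 122, 38), (824, 123, 36), (825, 117, 39)]
221 [(809, 159, 16), (807, 145, 24), (808, 139, 27), (809, 132, 30), (0, 0, 0), (803, 102, 46), (807, 103, 45), (817, 117, 36), (820, 114, 37), (823, 112, 38)]
```

```bash
python3 - <<'E'
from h import *
b=shot('side'); Q=cloud(b)
for c in (b,):
  m=(abs(Q[...,1]+217)<25)&(Q[...,2]>235)&(Q[...,2]<290)&(Q[...,0]>490)&(Q[...,0]<640)
  p=Q[m]; p=p[p[:,0].argsort()]; print(p[-16:].round(1)); 
  for lo in range(490,580,15):
    k=p[(p[:,0]>lo)&(p[:,0]<lo+15)]; print(lo,k.mean(0).round(1),len(k))
m=(Q[...,0]>655)&(Q[...,0]<675)&(Q[...,1]<-175)&(Q[...,1]>-225)&(Q[...,2]<266)&(Q[...,2]>228)
p=Q[m]; print('ring',len(p),p.min(0),p.max(0),(np.percentile(p,3,0)+np.percentile(p,97,0))/2)
yz=p[:,1:]; A=np.c_[2*yz,np.ones(len(yz))]; s=np.linalg.lstsq(A,(yz**2).sum(1),rcond=None)[0]; print(s[:2],np.sqrt(s[2]+s[0]**2+s[1]**2),p[:,0].mean())
E
```

```text
[[ 561.6 -212.2  266.9]
 [ 563.1 -215.8  263. ]
 [ 563.2 -215.5  265.5]
 [ 563.9 -213.1  267. ]
 [ 564.7 -218.6  266.9]
 [ 566.8 -212.   266.1]
 [ 567.7 -217.1  265.7]
 [ 568.7 -214.2  258.7]
 [ 569.  -213.3  266.4]
 [ 569.2 -212.6  260.6]
 [ 569.5 -212.1  254.8]
 [ 570.6 -216.3  264.9]
 [ 570.9 -215.5  259. ]
 [ 571.4 -213.6  266.2]
 [ 571.4 -213.9  255.4]
 [ 572.  -212.   259.8]]
490 [ 497.3 -227.8  265.6] 14
505 [ 512.  -224.8  265.8] 15
520 [ 527.5 -221.9  265.6] 15
535 [ 542.3 -219.1  265.5] 15
550 [ 557.9 -216.6  266. ] 15
565 [ 569.8 -213.9  261.6] 11
ring 48 [ 663.73790142 -216.21243381  235.64252761] [ 673.29415702 -184.27295834  265.8874058 ] [ 667.99371504 -200.39480895  250.2591672 ]
[-200.2632728   251.07216348] 14.86892521819033 667.7475986251369
```

>>> play_rows(
  deltas=[
    [0.4,0.05,-0.07,0,0,-0.04,-1],
    [0.4,0.05,-0.07,0,0,-0.04,-1],
    [0.4,0.05,-0.07,0,0,0,-1],
    [0.4,0.05,-0.06,0,0,0,-1],
    [0,0,0,0,0,0,-1],
    [0,0,0,0,0,0,-1],
  ],
)

```text
time_s: 7.63
eef_pos: [474.7, -234.3, 235.8]
ee_rot: [-0.0, 0.997, 0.083, -0.0]
force: [-0.0, 0.6, -1.7]
grip_width: 0.212
```

```bash
cat > m.py <<'E'
from h import *
s=sensors.sense(); t=s['eef_pos']; b=shot('side'); Q=cloud(b)
yaw=2*np.arctan2(s['ee_rot'][2],s['ee_rot'][1]); d=np.array([np.cos(yaw),np.sin(yaw)])
X=np.array([.985,.173]);Y=np.array([-.173,.985])
p=Q.reshape(-1,3); r=p[:,:2]-t[:2]; al=r@d; la=r@np.array([-d[1],d[0]])
m=(abs(la)<14)&(abs(p[:,2]-t[2]-15)<22)&(al>60)&(al<175)
p=p[m];al=al[m]; rod=al<145
z=np.median(p[rod,2]); A=np.polyfit(al[rod],la[m][rod],1); end=np.sort(al)[-4:]
up=p[(al>60)&(abs(p[:,2]-z)<4)]
print('tcp',t.round(1),'F',s['force'].round(1),'yaw',np.rad2deg(yaw),'rod lat fit',A,'z slope',np.polyfit(al[rod],p[rod,2],1),'end',end)
H=t[:2]+d*150.5+np.array([-d[1],d[0]])*np.polyval(A,150.5); H=np.r_[H,np.polyval(np.polyfit(al[rod],p[rod,2],1),150.5)]
E=np.array([667.7,-200.3,251.1]); g=E-H
print('H',H.round(1),'to go: along',g[:2]@X,'lat',g[:2]@Y,'z',g[2])
E
python3 m.py
```

```text
tcp [ 474.7 -234.3  235.8] F [-0.   0.6 -1.7] yaw 9.468426025036344 rod lat fit [ 0.0219686  -2.79107284] z slope [-1.03721590e-02  2.55487548e+02] end [162.91506985 163.05598895 163.22080251 164.03418807]
H [ 623.  -209.   253.9] to go: along 45.52599746233076 lat 0.8763376204551275 z -2.826538382505845
```

>>> play_rows(
  deltas=[
    [0.15,0.03,0.01,0,0,0,-1],
    [0.15,0.03,0.01,0,0,0,-1],
    [0.15,0.03,0.01,0,0,0,-1],
    [0.15,0.03,0,0,0,0,-1],
    [0.15,0.03,0,0,0,0,-1],
    [0.13,0.03,0,0,0,0,-1],
    [0,0,0,0,0,0,-1],
    [0,0,0,0,0,0,-1],
  ],
)

```text
time_s: 8.35
eef_pos: [509.9, -227.5, 237.1]
ee_rot: [-0.0, 0.997, 0.082, -0.0]
force: [0.2, -0.4, -1.4]
grip_width: 0.211
```

```bash
sed -i 's/150\.5/154/g' m.py; python3 m.py; python3 - <<'E'
from h import *
b=shot('side'); cv2.imwrite('pics/s5.png',cv2.resize(b['pixels'][170:240,300:390,::-1],None,fx=8,fy=8,interpolation=cv2.INTER_CUBIC))
E
```

```text
tcp [ 509.9 -227.5  237.1] F [ 0.2 -0.4 -1.4] yaw 9.417259311787168 rod lat fit [ 0.01073361 -1.57340965] z slope [2.08010944e-03 2.55460450e+02] end [173.31237596 173.82765397 174.50685514 174.58327134]
H [ 661.8 -202.2  255.8] to go: along 6.165132709749784 lat 0.8539313899493172 z -4.6807868334317675
```

View pics/s5.png

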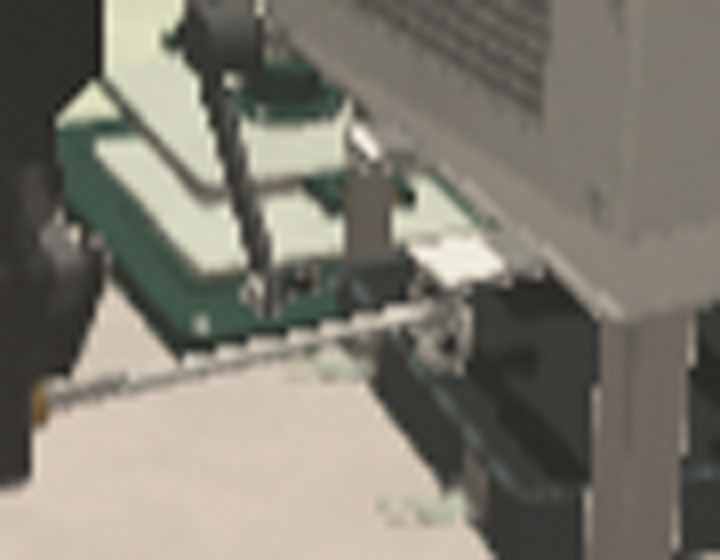

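>>> play_rows(
  deltas=[
    [0.05,0.015,0,0,0,0,-1],
    [0.05,0.015,0,0,0,0,-1],
    [0.05,0.015,0,0,0,0,-1],
    [0.05,0.01,0,0,0,0,-1],
    [0,0,0,0,0,0,-1],
    [0,0,0,0,0,0,-1],
    [0,0,0,0,0,0,-1],
  ],
)

```text
time_s: 9.03
eef_pos: [517.7, -225.4, 237.3]
ee_rot: [-0.0, 0.997, 0.082, -0.0]
force: [-0.4, -0.4, -1.0]
grip_width: 0.213
```

>>> play_rows(
  deltas=[
    [0,0,-0.06,0,0,0,-1],
    [0,0,-0.06,0,0,0,-1],
    [0,0,-0.06,0,0,0,-1],
    [0,0,-0.06,0,0,0,-1],
    [0,0,-0.06,0,0,0,-1],
    [0,0,-0.05,0,0,0,-1],
    [0,0,0,0,0,0,-1],
  ],
)

```text
time_s: 9.62
eef_pos: [517.7, -225.4, 222.9]
ee_rot: [-0.0, 0.997, 0.082, -0.0]
force: [0.2, -0.4, -0.3]
grip_width: 0.212
```

```bash
python3 m.py; python3 - <<'E'
from h import *
print(sensors.sense()['wrist_torque'])
E
```

```text
tcp [ 517.7 -225.4  222.9] F [ 0.2 -0.4 -0.3] yaw 9.389635016078152 rod lat fit [ 0.00639206 -1.3018568 ] z slope [5.08104829e-03 2.41527338e+02] end [156.46200905 158.35078009 163.06341169 163.42501231]
H [ 669.7 -200.6  242.3] to go: along -1.9045394327294198 lat 0.5968576297057371 z 8.790180375009697
[ 0.08294368 -0.06698156  0.02012327]
```

```bash
python3 - <<'E'
import numpy as np
f=lambda a: 166.2*np.array([-np.cos(a),-np.sin(a)])+10*np.array([np.sin(a),-np.cos(a)])
al=np.r_[.217,np.arange(.25,1.36,.05)]
p=np.array([f(a) for a in al])
for i in range(1,len(al)):
    d=p[i]-p[i-1]; print(al[i].round(2),(np.array([-.173*d[0],.985*d[0],d[1]])/40).round(3), (p[i]-p[0]).round(1))
E
```

```text
0.25 [-0.007  0.039 -0.131] [ 1.6 -5.3]
0.3 [-0.012  0.067 -0.197] [  4.3 -13.1]
0.35 [-0.014  0.077 -0.193] [  7.5 -20.8]
0.4 [-0.015  0.086 -0.189] [ 11.  -28.4]
0.45 [-0.017  0.096 -0.184] [ 14.8 -35.7]
0.5 [-0.018  0.105 -0.179] [ 19.1 -42.9]
0.55 [-0.02   0.113 -0.173] [ 23.7 -49.8]
0.6 [-0.021  0.122 -0.168] [ 28.6 -56.5]
0.65 [-0.023  0.13  -0.161] [ 33.9 -63. ]
0.7 [-0.024  0.137 -0.154] [ 39.5 -69.2]
0.75 [-0.025  0.145 -0.147] [ 45.4 -75.1]
0.8 [-0.027  0.152 -0.14 ] [ 51.5 -80.6]
0.85 [-0.028  0.159 -0.132] [ 58.  -85.9]
0.9 [-0.029  0.165 -0.124] [ 64.7 -90.9]
0.95 [-0.03   0.171 -0.115] [ 71.6 -95.5]
1.0 [-0.031  0.176 -0.106] [ 78.8 -99.7]
1.05 [-0.032  0.181 -0.097] [  86.1 -103.6]
1.1 [-0.033  0.186 -0.088] [  93.7 -107.1]
1.15 [-0.033  0.19  -0.078] [ 101.4 -110.2]
1.2 [-0.034  0.194 -0.069] [ 109.2 -113. ]
1.25 [-0.035  0.197 -0.059] [ 117.2 -115.3]
1.3 [-0.035  0.199 -0.049] [ 125.3 -117.3]
1.35 [-0.035  0.201 -0.038] [ 133.5 -118.8]
```

>>> play_rows(
  deltas=[
    [0,0.02,-0.065,0,0,0,-1],
    [0,0.02,-0.066,0,0,0,-1],
    [-0.006,0.033,-0.1,0,0,0,-1],
    [-0.006,0.034,-0.097,0,0,0,-1],
    [0,0,0,0,0,0,-1],
    [0,0,0,0,0,0,-1],
  ],
)

```text
time_s: 10.17
eef_pos: [517.2, -220.9, 209.9]
ee_rot: [-0.0, 0.997, 0.082, -0.0]
force: [-0.5, 0.2, -0.2]
grip_width: 0.215
```

```bash
cat > r.py <<'E'
from h import *
s=sensors.sense(); t=s['eef_pos']; Q=cloud(shot('side'))
X=np.array([.985,.173]);Y=np.array([-.173,.985]); E0=np.array([667.7,-200.3])
p=Q.reshape(-1,3); p=p[np.isfinite(p[:,0])]; r=p[:,:2]-E0; x=r@X; y=r@Y
m=(abs(x)<9)&(y>-20)&(y<175)&(p[:,2]>90)&(p[:,2]<275)
yz=np.c_[y[m],p[m,2]]
# hatch-bound points in eye plane; ring estimated by scanning alpha: annulus count
best=max(((np.sum(abs(np.hypot(yz[:,0]-(165.5+2-166.2*np.cos(a)-2.0),yz[:,1]-(287-166.2*np.sin(a)))-14.9)<1.5),a) for a in np.arange(.1,1.4,.01)))
print('tcp',t.round(1),'F',s['force'].round(1),'T',s['wrist_torque'].round(2),'alpha',best,len(yz))
E
python3 r.py; python3 m.py
```

```text
tcp [ 517.2 -220.9  209.9] F [-0.5  0.2 -0.2] T [ 0.13 -0.22  0.1 ] alpha (np.int64(33), np.float64(0.24999999999999992)) 209
tcp [ 517.2 -220.9  210. ] F [ 0.  1. -0.] yaw 9.408943294506996 rod lat fit [ 0.00701966 -1.36896336] z slope [1.10290600e-02 2.27976693e+02] end [156.05340998 157.76463044 158.10363749 161.01966943]
H [ 669.2 -196.   229.7] to go: along -2.188501970305817 lat -3.9526290016137122 z 21.42483213788435
```

>>> play_rows(
  deltas=[
    [-0.007,0.038,-0.097,0,0,0,-1],
    [-0.007,0.039,-0.096,0,0,0,-1],
    [-0.008,0.043,-0.095,0,0,0,-1],
    [-0.008,0.043,-0.094,0,0,0,-1],
    [-0.008,0.048,-0.092,0,0,0,-1],
    [-0.008,0.048,-0.092,0,0,0,-1],
    [0,0,0,0,0,0,-1],
  ],
)

```text
time_s: 10.85
eef_pos: [515.3, -210.2, 186.7]
ee_rot: [-0.0, 0.997, 0.082, -0.0]
force: [0.9, 0.4, 0.5]
grip_width: 0.212
```

```bash
python3 r.py; python3 m.py; python3 - <<'E'
from h import *
b=shot('side'); cv2.imwrite('pics/s6.png',cv2.resize(b['pixels'][170:250,300:390,::-1],None,fx=7,fy=7,interpolation=cv2.INTER_CUBIC))
E
```

```text
tcp [ 515.3 -210.2  186.7] F [0.9 0.4 0.5] T [ 0.16 -0.54  0.04] alpha (np.int64(40), np.float64(0.3999999999999998)) 211
tcp [ 515.3 -210.3  187.1] F [0.1 1.7 1.3] yaw 9.420638652354553 rod lat fit [ 0.01166102 -1.54637729] z slope [3.89940059e-03 2.05950471e+02] end [157.29173754 158.07288578 158.94729216 159.92734687]
H [ 667.2 -184.9  206.6] to go: along -2.144893812880375 lat -15.270782071823499 z 44.549021629515096
```

View pics/s6.png

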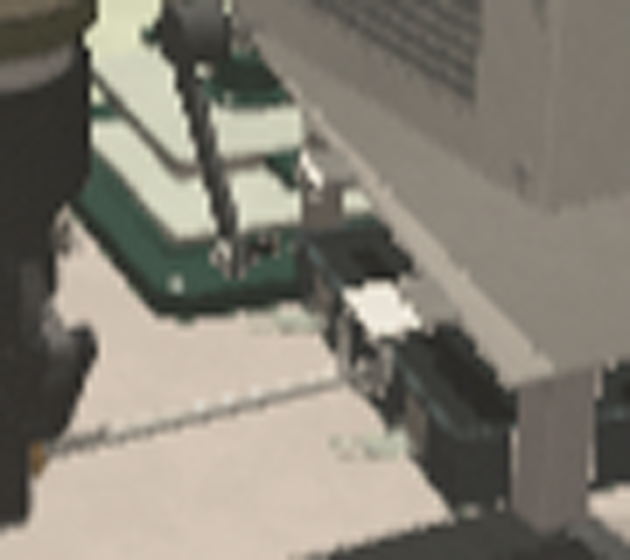

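>>> play_rows(
  deltas=[
    [-0.009,0.052,-0.09,0,0,0,-1],
    [-0.009,0.053,-0.089,0,0,0,-1],
    [-0.01,0.056,-0.087,0,0,0,-1],
    [-0.01,0.057,-0.086,0,0,0,-1],
    [-0.01,0.061,-0.084,0,0,0,-1],
    [-0.011,0.061,-0.084,0,0,0,-1],
    [-0.011,0.065,-0.081,0,0,0,-1],
    [-0.012,0.065,-0.08,0,0,0,-1],
  ],
)

```text
time_s: 11.67
eef_pos: [512.1, -191.7, 160.0]
ee_rot: [0.0, 0.997, 0.082, 0.0]
force: [0.1, -1.6, 2.3]
grip_width: 0.211
```

```bash
python3 r.py; python3 m.py
```

```text
tcp [ 512.1 -191.7  160. ] F [ 0.1 -1.6  2.3] T [-0.04 -0.57 -0.18] alpha (np.int64(43), np.float64(0.5899999999999997)) 211
tcp [ 511.9 -191.1  159.4] F [0.9 0.2 0.8] yaw 9.405776634988856 rod lat fit [ 0.00114638 -0.90185922] z slope [7.88735392e-03 1.78393131e+02] end [157.17224212 160.78198998 160.82040983 161.27969405]
H [ 663.9 -166.7  179.6] to go: along -2.1181663862188467 lat -33.76665311349497 z 71.49221638815584
```

>>> play_rows(
  deltas=[
    [-0.012,0.068,-0.077,0,0,0,-1],
    [-0.012,0.069,-0.077,0,0,0,-1],
    [-0.012,0.072,-0.074,0,0,0,-1],
    [-0.013,0.073,-0.073,0,0,0,-1],
    [-0.013,0.076,-0.07,0,0,0,-1],
    [-0.013,0.076,-0.07,0,0,0,-1],
    [0,0,0,0,0,0,-1],
  ],
)

```text
time_s: 12.35
eef_pos: [508.9, -173.8, 142.1]
ee_rot: [-0.0, 0.997, 0.082, -0.0]
force: [0.3, -0.1, 1.9]
grip_width: 0.211
```

```bash
python3 r.py; python3 m.py
```

```text
tcp [ 508.9 -173.8  142.1] F [ 0.3 -0.1  1.9] T [ 0.03 -0.55 -0.  ] alpha (np.int64(30), np.float64(0.7399999999999997)) 204
tcp [ 509.  -174.1  142.3] F [-0.8 -0.3  1. ] yaw 9.43057109589529 rod lat fit [-0.0085895   0.27265548] z slope [1.63942259e-02 1.60149743e+02] end [158.36983861 158.73750603 159.64619591 160.82660815]
H [ 661.1 -149.9  162.7] to go: along -2.172659142399247 lat -50.783182656604474 z 88.4255464670718
```

>>> play_rows(
  deltas=[
    [-0.014,0.079,-0.066,0,0,0,-1],
    [-0.014,0.08,-0.066,0,0,0,-1],
    [-0.014,0.082,-0.062,0,0,0,-1],
    [-0.015,0.083,-0.062,0,0,0,-1],
    [0,0,0,0,0,0,-1],
  ],
)

```text
time_s: 12.87
eef_pos: [506.7, -160.9, 131.9]
ee_rot: [-0.0, 0.997, 0.082, -0.0]
force: [0.8, -0.8, 1.4]
grip_width: 0.213
```

```bash
python3 r.py
```

```text
tcp [ 506.7 -160.9  131.9] F [ 0.8 -0.8  1.4] T [-0.07 -0.54 -0.14] alpha (np.int64(36), np.float64(0.8399999999999996)) 203
```

>>> play_rows(
  deltas=[
    [-0.015,0.085,-0.058,0,0,0,-1],
    [-0.015,0.086,-0.057,0,0,0,-1],
    [-0.015,0.088,-0.053,0,0,0,-1],
    [-0.016,0.088,-0.053,0,0,0,-1],
    [0,0,0,0,0,0,-1],
  ],
)

```text
time_s: 13.33
eef_pos: [504.2, -147.0, 123.2]
ee_rot: [-0.0, 0.997, 0.082, -0.0]
force: [1.0, -1.0, 0.9]
grip_width: 0.211
```

```bash
python3 r.py; python3 m.py; python3 - <<'E'
from h import *
b=shot('side'); cv2.imwrite('pics/s7.png',cv2.resize(b['pixels'][160:250,290:390,::-1],None,fx=7,fy=6.6,interpolation=cv2.INTER_CUBIC))
E
```

```text
tcp [ 504.2 -147.   123.2] F [ 1.  -1.   0.9] T [-0.14 -0.5  -0.19] alpha (np.int64(31), np.float64(0.9299999999999996)) 197
tcp [ 504.3 -147.3  123.3] F [ 0.9 -1.   0.4] yaw 9.432410226864265 rod lat fit [ 0.01070334 -2.05032184] z slope [1.40512504e-03 1.42790124e+02] end [156.20377192 159.07332419 159.1501294  161.31700745]
H [ 656.3 -122.4  143. ] to go: along -2.2055097926521987 lat -78.69733090643271 z 108.09348639874983
```

View pics/s7.png

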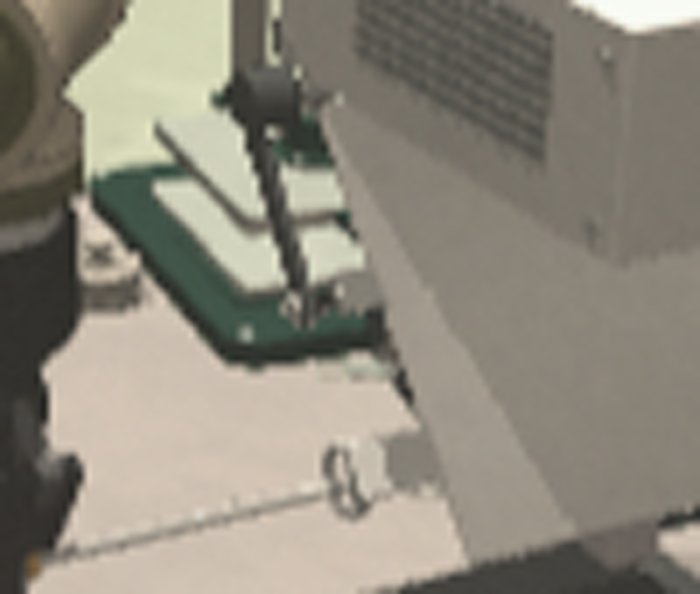

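>>> play_rows(
  deltas=[
    [-0.008,0.045,-0.025,0,0,0,-1],
    [-0.008,0.045,-0.024,0,0,0,-1],
    [0,0,0,0,0,0,-1],
    [0,0,0,0,0,0,-1],
  ],
)

```text
time_s: 13.82
eef_pos: [503.8, -144.1, 121.6]
ee_rot: [-0.0, 0.997, 0.082, 0.0]
force: [0.4, -0.9, -0.0]
grip_width: 0.214
```

```bash
python3 r.py;python3 r.py
```

```text
tcp [ 503.8 -144.1  121.6] F [ 0.4 -0.9 -0. ] T [-0.17 -0.45 -0.26] alpha (np.int64(36), np.float64(0.9599999999999995)) 195
tcp [ 503.8 -144.2  121.6] F [-0.  -1.7  0.6] T [-0.13 -0.45 -0.25] alpha (np.int64(38), np.float64(0.9599999999999995)) 199
```

>>> play_rows(
  deltas=[
    [-0.008,0.046,-0.023,0,0,0,-1],
    [-0.008,0.046,-0.022,0,0,0,-1],
    [0,0,0,0,0,0,-1],
    [0,0,0,0,0,0,-1],
  ],
)

```text
time_s: 14.25
eef_pos: [503.1, -140.3, 119.8]
ee_rot: [-0.0, 0.997, 0.082, -0.0]
force: [0.6, -2.0, 1.5]
grip_width: 0.21
```

```bash
python3 r.py;python3 r.py
```

```text
tcp [ 503.1 -140.3  119.8] F [ 0.6 -2.   1.5] T [-0.21 -0.42 -0.29] alpha (np.int64(28), np.float64(0.9799999999999995)) 197
tcp [ 503.1 -140.4  119.8] F [-0.3 -1.5  0.8] T [-0.18 -0.45 -0.28] alpha (np.int64(28), np.float64(0.9799999999999995)) 194
```

>>> play_rows(
  deltas=[
    [-0.008,0.046,-0.022,0,0,0,-1],
    [-0.008,0.046,-0.022,0,0,0,-1],
    [0,0,0,0,0,0,-1],
    [0,0,0,0,0,0,-1],
  ],
)

```text
time_s: 14.68
eef_pos: [502.4, -136.6, 118.0]
ee_rot: [-0.0, 0.997, 0.082, -0.0]
force: [0.5, -1.7, 1.0]
grip_width: 0.212
```

```bash
python3 r.py;python3 r.py
```

```text
tcp [ 502.4 -136.6  118. ] F [ 0.5 -1.7  1. ] T [-0.21 -0.48 -0.3 ] alpha (np.int64(35), np.float64(1.0099999999999996)) 195
tcp [ 502.4 -136.7  118. ] F [-0.3 -1.7  0.7] T [-0.21 -0.36 -0.26] alpha (np.int64(30), np.float64(1.0099999999999996)) 197
```

>>> play_rows(
  deltas=[
    [-0.008,0.047,-0.02,0,0,0,-1],
    [-0.008,0.047,-0.02,0,0,0,-1],
    [0,0,0,0,0,0,-1],
    [0,0,0,0,0,0,-1],
  ],
)

```text
time_s: 15.12
eef_pos: [501.8, -132.9, 116.4]
ee_rot: [-0.0, 0.997, 0.082, -0.0]
force: [-0.5, -2.4, 0.1]
grip_width: 0.209
```

```bash
python3 r.py;python3 r.py
```

```text
tcp [ 501.8 -132.9  116.4] F [-0.5 -2.4  0.1] T [-0.26 -0.37 -0.33] alpha (np.int64(29), np.float64(1.0399999999999996)) 194
tcp [ 501.8 -132.9  116.4] F [ 0.4 -2.1 -0.8] T [-0.21 -0.35 -0.34] alpha (np.int64(37), np.float64(1.0299999999999996)) 196
```

>>> play_rows(
  deltas=[
    [-0.008,0.047,-0.019,0,0,0,-1],
    [-0.008,0.047,-0.019,0,0,0,-1],
    [0,0,0,0,0,0,-1],
    [0,0,0,0,0,0,-1],
  ],
)

```text
time_s: 15.55
eef_pos: [501.2, -129.3, 114.9]
ee_rot: [0.0, 0.997, 0.082, 0.0]
force: [-1.0, -3.5, 1.4]
grip_width: 0.211
```

```bash
python3 r.py;python3 r.py
```

```text
tcp [ 501.2 -129.3  114.9] F [-1.  -3.5  1.4] T [-0.39 -0.36 -0.5 ] alpha (np.int64(34), np.float64(1.0399999999999996)) 194
tcp [ 501.2 -129.3  114.9] F [-0.3 -3.4  0.4] T [-0.4  -0.29 -0.49] alpha (np.int64(32), np.float64(1.0599999999999996)) 194
```

>>> play_rows(
  deltas=[
    [-0.008,0.048,-0.018,0,0,0,-1],
    [-0.008,0.048,-0.018,0,0,0,-1],
    [0,0,0,0,0,0,-1],
    [0,0,0,0,0,0,-1],
  ],
)

```text
time_s: 15.98
eef_pos: [500.6, -125.4, 113.5]
ee_rot: [0.0, 0.997, 0.082, 0.0]
force: [0.4, -5.7, 1.1]
grip_width: 0.213
```

```bash
python3 r.py;python3 r.py; python3 - <<'E'
from h import *
b=shot('side'); cv2.imwrite('pics/s8.png',cv2.resize(b['pixels'][175:250,300:390,::-1],None,fx=8,fy=8,interpolation=cv2.INTER_CUBIC))
E
```

```text
tcp [ 500.6 -125.4  113.5] F [ 0.4 -5.7  1.1] T [-0.66 -0.38 -0.76] alpha (np.int64(32), np.float64(1.0699999999999996)) 192
tcp [ 500.6 -125.5  113.5] F [-1.2 -4.8  0.8] T [-0.72 -0.35 -0.68] alpha (np.int64(28), np.float64(1.0699999999999996)) 193
```

View pics/s8.png

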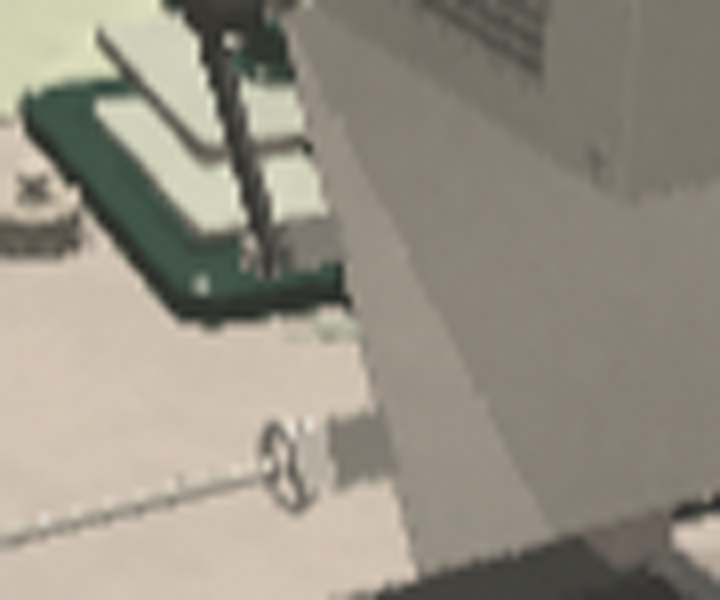

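>>> play_rows(
  deltas=[
    [-0.004,0.024,-0.009,0,0,0,-1],
    [-0.004,0.02,-0.008,0,0,0,-1],
    [0,0,0,0,0,0,-1],
    [0,0,0,0,0,0,-1],
    [0,0,0,0,0,0,-1],
    [0,0,0,0,0,0,-1],
  ],
)

```text
time_s: 16.63
eef_pos: [500.3, -123.9, 112.9]
ee_rot: [0.0, 0.997, 0.082, 0.0]
force: [-2.2, -5.5, 1.5]
grip_width: 0.216
```

```bash
python3 r.py;python3 r.py; python3 m.py; python3 - <<'E'
from h import *
Q=cloud(shot('side')); X=np.array([.985,.173]);Y=np.array([-.173,.985]); E0=np.array([667.7,-200.3])
p=Q.reshape(-1,3); p=p[np.isfinite(p[:,0])]; r=p[:,:2]-E0; x=r@X; y=r@Y
print('pred eye y,z',165.5-166.2*np.cos(1.08),287-166.2*np.sin(1.08))
m=(abs(x)<8)&(y>60)&(y<125)&(p[:,2]>110)&(p[:,2]<175)
k=np.c_[x,y,p[:,2]][m]; k=k[k[:,1].argsort()]; print(k.round(0).tolist())
E
```

```text
tcp [ 500.3 -123.9  112.9] F [-2.2 -5.5  1.5] T [-0.7  -0.27 -0.76] alpha (np.int64(32), np.float64(1.0799999999999996)) 196
tcp [ 500.3 -123.9  112.9] F [-2.  -4.7  0.9] T [-0.74 -0.29 -0.73] alpha (np.int64(32), np.float64(1.0799999999999996)) 197
tcp [ 500.3 -123.8  112.9] F [-0.8 -5.1  1.1] yaw 9.37633898426525 rod lat fit [ 0.01300387 -3.19645335] z slope [-1.66887264e-03  1.32816944e+02] end [156.09384789 157.1061759  158.48646247 159.5490331 ]
H [652.4 -99.9 132.6] to go: along -2.3215700397388703 lat -101.50539690736333 z 118.54006254983972
pred eye y,z 87.16522587432442 140.41861249572173
[[-5.0, 67.0, 139.0], [2.0, 69.0, 147.0], [-4.0, 70.0, 141.0], [3.0, 70.0, 142.0], [-0.0, 71.0, 146.0], [7.0, 71.0, 138.0], [6.0, 71.0, 148.0], [0.0, 71.0, 155.0], [1.0, 72.0, 142.0], [1.0, 72.0, 139.0], [-6.0, 72.0, 141.0], [7.0, 72.0, 143.0], [-2.0, 72.0, 146.0], [8.0, 72.0, 140.0], [-2.0, 73.0, 148.0], [5.0, 74.0, 137.0], [-4.0, 74.0, 136.0], [-5.0, 74.0, 146.0], [-4.0, 74.0, 142.0], [-1.0, 74.0, 141.0], [5.0, 74.0, 149.0], [-1.0, 75.0, 151.0], [-7.0, 75.0, 149.0], [2.0, 75.0, 146.0], [-
[... 468 characters left out ...]
, [-2.0, 84.0, 156.0], [-0.0, 86.0, 122.0], [-4.0, 86.0, 155.0], [-2.0, 89.0, 124.0], [1.0, 90.0, 155.0], [0.0, 94.0, 154.0], [1.0, 94.0, 124.0], [-1.0, 95.0, 124.0], [3.0, 97.0, 132.0], [3.0, 98.0, 134.0], [-0.0, 99.0, 151.0], [1.0, 99.0, 131.0], [-6.0, 100.0, 133.0], [-2.0, 100.0, 135.0], [2.0, 101.0, 124.0], [-2.0, 101.0, 131.0], [2.0, 102.0, 133.0], [2.0, 102.0, 126.0], [-4.0, 103.0, 134.0], [-0.0, 103.0, 123.0], [-7.0, 103.0, 135.0], [-1.0, 104.0, 149.0], [-7.0, 104.0, 128.0], [0.0, 104.0, 126.0], [7.0, 105.0, 134.0], [-3.0, 105.0, 136.0], [1.0, 105.0, 145.0], [2.0, 107.0, 134.0], [-2.0, 108.0, 144.0], [-1.0, 108.0, 141.0], [2.0, 108.0, 136.0], [-1.0, 109.0, 137.0], [3.0, 110.0, 139.0]]
```

>>> play_rows(
  deltas=[
    [0.008,-0.045,0.052,0,0,0,-1],
    [0.008,-0.045,0.052,0,0,0,-1],
    [0.008,-0.045,0.052,0,0,0,-1],
    [0.008,-0.045,0.052,0,0,0,-1],
    [0.008,-0.045,0.052,0,0,0,-1],
    [0,0,0,0,0,0,-1],
    [0,0,0,0,0,0,-1],
  ],
)

```text
time_s: 17.42
eef_pos: [501.8, -132.7, 123.2]
ee_rot: [-0.0, 0.997, 0.082, -0.0]
force: [1.5, 0.2, -2.2]
grip_width: 0.212
```

```bash
python3 r.py;python3 r.py; python3 m.py; python3 - <<'E'
from h import *
Q=cloud(shot('side')); X=np.array([.985,.173]);Y=np.array([-.173,.985]); E0=np.array([667.7,-200.3])
p=Q.reshape(-1,3); p=p[np.isfinite(p[:,0])]; r=p[:,:2]-E0; x=r@X; y=r@Y
m=(abs(x)<8)&(y>60)&(y<125)&(p[:,2]>110)&(p[:,2]<175)
k=np.c_[x,y,p[:,2]][m]
best=[]
for cy in np.arange(84,100,.5):
  for cz in np.arange(132,148,.5):
    best.append((np.sum(abs(np.hypot(k[:,1]-cy,k[:,2]-cz)-14.9)<1.7),cy,cz))
best.sort(); print(best[-6:])
E
```

```text
tcp [ 501.8 -132.7  123.2] F [ 1.5  0.2 -2.2] T [ 0.01 -0.02  0.  ] alpha (np.int64(32), np.float64(1.0799999999999996)) 192
tcp [ 501.7 -132.6  123.1] F [-0.5  0.  -2. ] T [ 0.01 -0.1  -0.  ] alpha (np.int64(28), np.float64(1.0699999999999996)) 192
tcp [ 501.7 -132.6  123.1] F [-0.2  0.2 -1.6] yaw 9.40289241322115 rod lat fit [ 0.0012453 -0.6970797] z slope [3.88449025e-03 1.41234720e+02] end [161.73438413 166.003066   166.74509101 174.33670035]
H [ 653.7 -107.9  141.8] to go: along -2.2331085395344994 lat -93.43853976646844 z 109.26706850272737
[(np.int64(29), np.float64(88.0), np.float64(143.0)), (np.int64(30), np.float64(86.5), np.float64(141.0)), (np.int64(30), np.float64(87.5), np.float64(141.0)), (np.int64(30), np.float64(88.0), np.float64(142.0)), (np.int64(30), np.float64(88.0), np.float64(142.5)), (np.int64(31), np.float64(87.5), np.float64(141.5))]
```

>>> play_rows(
  deltas=[
    [-0.05,-0.009,0,0,0,0,-1],
    [-0.05,-0.009,0,0,0,0,-1],
    [-0.05,-0.009,0,0,0,0,-1],
    [0,0,0,0,0,0,-1],
  ],
)

```text
time_s: 17.95
eef_pos: [495.5, -133.8, 123.2]
ee_rot: [-0.0, 0.997, 0.082, -0.0]
force: [0.9, 0.3, -1.5]
grip_width: 0.214
```

```bash
python3 r.py
```

```text
tcp [ 495.5 -133.8  123.2] F [ 0.9  0.3 -1.5] T [ 0.01 -0.04  0.  ] alpha (np.int64(31), np.float64(1.0699999999999996)) 193
```

>>> play_rows(
  deltas=[
    [-0.05,-0.009,0,0,0,0,-1],
    [-0.05,-0.009,0,0,0,0,-1],
    [-0.05,-0.009,0,0,0,0,-1],
    [0,0,0,0,0,0,-1],
  ],
)

```text
time_s: 18.33
eef_pos: [489.5, -134.9, 123.2]
ee_rot: [-0.0, 0.997, 0.082, -0.0]
force: [-0.6, -0.2, -1.1]
grip_width: 0.211
```

```bash
python3 r.py
```

```text
tcp [ 489.5 -134.9  123.2] F [-0.6 -0.2 -1.1] T [-0.    0.03  0.05] alpha (np.int64(34), np.float64(1.0699999999999996)) 195
```

>>> play_rows(
  deltas=[
    [-0.1,-0.018,0,0,0,0,-1],
    [-0.15,-0.026,0,0,0,0,-1],
    [-0.3,-0.05,0,0,0,0,-1],
    [-0.5,-0.08,0,0,0,0,-1],
    [-0.6,0,0,0,0,0,-1],
    [-0.5,0,0,0,0,0,-1],
    [0,0,0,0,0,0,-1],
    [0,0,0,0,0,0,-1],
  ],
)

```text
time_s: 19.05
eef_pos: [403.3, -142.0, 123.5]
ee_rot: [0.0, 0.997, 0.081, 0.0]
force: [0.3, 0.3, -0.8]
grip_width: 0.217
```

```bash
python3 r.py; python3 m.py
```

```text
tcp [ 403.3 -142.   123.5] F [ 0.3  0.3 -0.8] T [-0.   -0.09  0.02] alpha (np.int64(31), np.float64(1.0699999999999996)) 187
tcp [ 404.  -142.1  123.5] F [ 0.6 -0.9 -1.8] yaw 9.361127185363426 rod lat fit [ 0.00415833 -1.28122759] z slope [6.64517482e-03 1.41933461e+02] end [162.20919882 162.2247375  162.26174738 163.42793712]
H [ 556.1 -117.7  143. ] to go: along 95.63043821041846 lat -100.70444266754227 z 108.14318195916016
```

>>> play_rows(
  deltas=[
    [0,0.5,0,0,0,0,-1],
    [0,0.9,0,0,0,0,-1],
    [0,0.9,0,0,0,0,-1],
    [0,0.9,0,0,0,0,-1],
    [0,0.9,0,0,0,0,-1],
    [0,0.9,0,0,0,0,-1],
    [0,0.9,0,0,0,-0.2,-1],
    [0,0.9,0,0,0,0,-1],
  ],
)

```text
time_s: 19.82
eef_pos: [404.1, 132.3, 123.3]
ee_rot: [-0.0, 0.997, 0.071, 0.0]
force: [0.9, -0.3, -2.2]
grip_width: 0.211
```

>>> play_rows(
  deltas=[
    [0.3,0.8,0,0,0,0,-1],
    [0.7,0.4,0,0,0,0,-1],
    [0.8,0,0,0,0,0,-1],
    [0.8,0,0,0,0,0,-1],
    [0.7,0,0,0,0,0,-1],
    [0.4,0,0,0,0,0,-1],
    [0,0,0,0,0,0,-1],
    [0,0,0,0,0,0,-1],
  ],
)

```text
time_s: 20.48
eef_pos: [552.2, 178.5, 122.4]
ee_rot: [-0.0, 0.997, 0.072, -0.0]
force: [-0.7, -0.5, -1.6]
grip_width: 0.207
```

>>> play_rows(
  deltas=[
    [0,0,-0.8,0,0,0,-1],
    [0,0,-0.8,0,0,0,-1],
    [0,0,-0.6,0,0,0,-1],
    [0,0,-0.4,0,0,0,-1],
    [0,0,-0.2,0,0,0,-1],
    [0,0,-0.1,0,0,0,-1],
    [0,0,0,0,0,0,-1],
    [0,0,0,0,0,0,-1],
  ],
)

```text
time_s: 21.15
eef_pos: [552.3, 178.4, 8.3]
ee_rot: [-0.0, 0.997, 0.072, 0.001]
force: [1.1, 0.7, -1.5]
grip_width: 0.214
```

>>> play_rows(
  deltas=[
    [0,0,-0.02,0,0,0,-1],
    [0,0,-0.02,0,0,0,-1],
    [0,0,0,0,0,0,-1],
    [0,0,0,0,0,0,-1],
  ],
)

```text
time_s: 21.48
eef_pos: [552.0, 178.2, 5.9]
ee_rot: [-0.0, 0.997, 0.071, 0.0]
force: [0.2, 0.2, -1.3]
grip_width: 0.218
```

>>> play_rows(
  deltas=[
    [0,0,-0.02,0,0,0,-1],
    [0,0,-0.02,0,0,0,-1],
    [0,0,-0.015,0,0,0,-1],
    [0,0,0,0,0,0,-1],
    [0,0,0,0,0,0,-1],
  ],
)

```text
time_s: 21.9
eef_pos: [551.8, 178.2, 3.3]
ee_rot: [-0.0, 0.997, 0.071, -0.0]
force: [-0.5, 0.3, -1.6]
grip_width: 0.212
```

>>> play_rows(
  deltas=[
    [0,0,0,0,0,0,-0.4],
    [0,0,0,0,0,0,-0.2],
    [0,0,0,0,0,0,0.2],
    [0,0,0,0,0,0,0.5],
    [0,0,0,0,0,0,0.5],
    [0,0,0,0,0,0,0.5],
    [0,0,0,0,0,0,0.5],
    [0,0,0,0,0,0,0.5],
  ],
  squeeze=20,
)

```text
time_s: 22.57
eef_pos: [551.8, 178.2, 3.4]
ee_rot: [0.0, 0.997, 0.071, -0.0]
force: [-0.3, -0.4, 0.1]
grip_width: 0.752
```

>>> play_rows(
  deltas=[
    [0,0,0.2,0,0,0,0.5],
    [0,0,0.6,0,0,0,0.5],
    [0,0,0.9,0,0,0,0.5],
    [0,0,0.9,0,0,0,0.5],
    [-0.3,0,0.9,0,0,0,0.5],
    [-0.5,0,0.6,0,0,0,0.5],
    [-0.5,0,0.4,0,0,0,0.5],
    [0,0,0,0,0,0,0.5],
  ],
)

```text
time_s: 23.23
eef_pos: [498.7, 178.7, 187.8]
ee_rot: [-0.0, 0.997, 0.072, 0.003]
force: [-0.3, -0.2, 0.3]
grip_width: 0.752
```

```bash
python3 r.py; python3 - <<'E'
from h import *
w=shot('wrist'); b=shot('side')
cv2.imwrite('pics/f.png',np.hstack([cv2.resize(w['pixels'],(400,250)),cv2.resize(b['pixels'][130:330,200:520],(400,250))])[:,:,::-1])
im=w['pixels']; hsv=cv2.cvtColor(im,cv2.COLOR_RGB2HSV); P=cloud(w)
m=(hsv[...,0]>5)&(hsv[...,0]<24)&(hsv[...,1]>130)&(P[...,2]>10)&(P[...,2]<45)
k=P[m];k=k[abs(k[:,1]-175)<40]; print(len(k),np.percentile(k,[2,50,98],axis=0).round(1))
Q=cloud(b).reshape(-1,3); q=Q[(Q[:,0]>590)&(Q[:,0]<740)&(abs(Q[:,1]-190)<25)&(Q[:,2]>7)]; q=q[q[:,0].argsort()]; print(q[::12].round(0))
E
```

```text
tcp [498.7 178.7 187.8] F [-0.3 -0.2  0.3] T [-0.08  0.04  0.  ] alpha (np.int64(29), np.float64(1.0799999999999996)) 191
1818 [[476.9 161.5  26. ]
 [524.8 175.3  30.1]
 [570.5 187.2  31.8]]
[[590. 182.  19.]
 [616. 186.  25.]
 [639. 188.  21.]
 [671. 196.  23.]
 [696. 195.  24.]]
```

View pics/f.png

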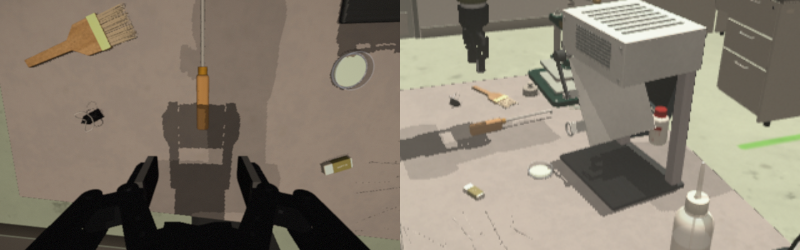

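>>> play_rows(
  deltas=[
    [0,0,0,0,0,0,0.5],
    [0,0,0,0,0,0,0.5],
    [0,0,0,0,0,0,0.5],
    [0,0,0,0,0,0,0.5],
  ],
)

```text
time_s: 23.72
eef_pos: [499.9, 178.1, 182.8]
ee_rot: [0.0, 0.997, 0.071, -0.001]
force: [-0.6, 0.3, -0.7]
grip_width: 0.752
```

```bash
python3 r.py; python3 -c "
from rig import order; print(order.finish_job())"
```

```text
tcp [499.9 178.1 182.8] F [-0.6  0.3 -0.7] T [ 0.02 -0.01 -0.03] alpha (np.int64(28), np.float64(1.0799999999999996)) 189
the job is handed in; nothing more can be done
None
```

I hooked the ring eye with the pole, swung the hatch down onto its stop, unhooked, and laid the pole flat on the table near where it started. I handed the job in at about 24 s, and the interface gave no verdict.

- **Pressing on the bumper:** the pull on the hook rose from about 3 N to about 5–6 N at the end. I take that as the bumper pressed in about half. The largest force I read at the wrist was about 6 N, against the 11 N limit.
- **Unhooking:** it came out without resistance, with wrist torque near zero. The hatch did not move in the camera depth data afterwards.
- **Last look:** the handle top is at about 30 mm and the rod at about 21 mm, so the pole lies flat. The hook is well clear of the eye, the hatch is still down, and the gripper is free above the table. The bystanders in view looked undisturbed, but I did not measure them.

**What disagreed or was not measured:**
- **Hatch angle:** the depth fit put the eye at 1.08 rad below horizontal about the hinge, while the rod contact geometry gave about 1.12.
- **First grip:** it sat too high on the handle, so I redid it before lifting the pole.
- **Bumper force:** I inferred the bearing force on the bumper after unhooking; I could not measure it.

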